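# Re-latch the proud hatch of an inverter enclosure

## Robot

A 7-joint arm with a two-finger parallel gripper is mounted at the origin on the work surface. World frame = base frame: x ahead of the robot, y to its left, z up, the work surface at z = 0. Lengths are in m, angles in rad, forces in N, time in s.
With the tool pointing down it reaches from about 0.4 to 0.9 m from the base axis. Payload 5.6 kg.
Tool frame: the origin (TCP) lies midway between the tips of the shut fingers; the grasp point (between the pads) lies 19 mm behind it; z points along the fingers, y is the line along which they close (so a half turn about z gives the same grasp; the last joint's range is limited). The gripper opens to 92 mm and grips with 3 to 60 N. Pads are 20 mm wide; open, the fingers measure 128 mm over their backs; the gripper's body (75 mm by 189 mm) begins 69 mm behind the grasp point.
Start: joints at [-1.321, 0.468, -0.012, 1.603, 0.006, 1.071, -0.056], TCP at [0.188, 0.622, 0.215] pointing down, gripper open.
Joint ranges: [-2.53, 2.53], [-0.31, 2.02], [-1.57, 1.55], [0.28, 2.44], [-1.29, 4.43], [0.15, 1.84], [-2.92, 2.92]. Speed limits (rad/s): [2.57, 2.57, 3.14, 3.14, 3.14, 3.14, 3.14].

## Interface

Orientations are given as a 3x3 rotation matrix whose columns are the frame's x, y, z axes.
In Python, from station import env, effector, solver, viewer, workorder, search_frame, tip_of gives the robot as it stands. Calls block until the motion is done:
- env.reach(position, orientation): joint-space move of the TCP to a pose.
- env.movel(position, frame=None, rate=0.15): straight line of the TCP; frame=None keeps the orientation; rate is the mean speed in m/s.
- env.goto_joints(angles): joint-space move.
- effector.release() and effector.grasp(squeeze=None): open the fingers fully, or close them until they stop; squeeze is the grip in N (None keeps the last).
- env.pause(seconds).
- solver.inverse_kinematics(position, orientation): joint angles nearest the present ones, or None.
- env.sense(): the state.
- viewer.read_camera(name): name is "side" or "top" or "wrist"; returns (picture, depth): 480x640x3 uint8, red, green, blue; 480x640 float32, m along the optical axis (not along the pixel's ray), 0 where there is no reading.
- viewer.camera_info(name): a dict with "intrinsics" (3x3 intrinsics, pixels), "eye" and "rotation" of the camera in the world; the wrist camera has in their place "T_tool_cam" (4x4, takes a point from camera to tool coordinates, whose origin is the TCP and whose axes are the flange's). Camera axes: x right, y up, looking along -z (the intrinsics and any distortion apply to the point x, -y, -z); pixel columns grow to the right and rows downward; lengths in m; the calibration is good to about 2 mm. The wrist camera is an equidistant fisheye: a pixel r from the principal point sees the ray r / f radians off the axis. A picture is of the moment at which its call begins: read the wrist's pose just before it. camera_info takes no time and is no camera call.
A pose or a line that the arm cannot do raises env.PlanningError and nothing moves.
- workorder.finish_job(): hands the job in; it is judged then, once.
Trained networks look in the newest picture that a camera, given by its name, has taken for a name from the list of things; names that differ only in an ending like _2 or _b are one class to them, and where a whole thing is asked for, a point or a joint stands for the part that bears it (a point fixed in the world has none). Each returns a list of dicts, best first, with "score" (0 to 1); they miss things now and then, are a little off and sometimes report something else, mostly with a low value. They report only what shows in the picture. A call takes as long as a camera call.
- search_frame(camera, name): "at" ([x, y, z] in m, in world coordinates, good to about 4 mm: the middle of the surface that is visible of it).
- tip_of(camera, name): "at" ([x, y, z] in m, in world coordinates, good to about 4 mm: a listed point, or the origin of a listed thing).
The state is a dict: "t": time; "joint_positions": joint angles; "joint_velocities": joint speeds; "tau": joint torques, N m; "ee_pos": TCP position; "tcp_rot": TCP orientation; "wrist_force": force on the tool from outside, world axes, zero at the start; "moment": the same for the moment, N m; "gripper_width": finger opening in m; "grasp_force": force on a finger pad.
Only numpy, scipy, OpenCV 4.12 (cv2) and the standard library are available. Lean on these libraries where they do the work, as an engineer would, in place of code of your own. Each camera call takes 0.05 s, during which the arm holds its last target. There are 200 camera calls.

## Task

One of the two white enclosures has its hatch standing proud: its wing knob was turned before the hatch was down, so the hidden tongue lies on top of the frame edge. Turn that knob back (counter-clockwise seen from above) until the tongue clears the edge and the hatch drops onto its springy gasket, press the hatch down flat, and while it is down turn the knob clockwise all the way, so that the tongue swings behind the frame edge and keeps the hatch down. Then let go; leave the other enclosure and the things on the bench as they are.

Things in the scene. Friction and masses are not known exactly. Their poses are not given: they have to be found in the camera images.
- proud: The enclosure to be latched: white metal box 260 (x) x 220 (y) x 110 mm high, fixed to the bench. Origin: centre of its underside. Its -x side is the front (towards the robot, up to some yaw); the hinge runs along y, 118 mm behind the centre, 110 mm up. A 4 mm thick rim surrounds the opening under the hatch. A black gasket strip on the front rim springs the hatch up
- proud_hatch (a joint): Angle of the grey sheet hatch (245 x 200 x 4 mm, 0.25 kg) in rad: 0 = flat on the rim, grows as its front rises. About 0.056 (13 mm proud in front) with the tongue on top of the rim, 0.030 (7 mm) resting on the gasket alone, 0.012 (3 mm) when latched. About 9 N down at the knob press it from the gasket to 0; let go unlatched, it springs up again
- proud_knob (a joint): Angle of the wing knob in rad, positive clockwise from above, stops at 0 and 1.62, stays where left (0.06 N m). 0: wing parallel to the hinge, tongue withdrawn (turned back); 1.57: wing and tongue point straight to the front. Below about 0.35 the tongue clears the frame edge. Going forward it is blocked by the edge unless the hatch is pressed flat
- proud_knob_grip (a point): Where to grip the black wing knob: on its axis, 24 mm above the hatch's upper face. The wing is a butterfly 73 mm long (this frame's y), 12 mm thick (x), from 5 to 39 mm above the hatch. The frame turns with the knob, z up out of the hatch. The axis stands 62 mm in front of the enclosure's centre, 180 mm from the hinge
- shut: The other, identical enclosure, properly latched; leave it alone. Origin and axes as for the first
- shut_knob (a joint): Angle of the other enclosure's wing knob, about 1.55 rad (latched)
- shut_hatch (a joint): Angle of the other enclosure's hatch, about 0.012 rad (latched)
- driver: Loose bystander: screwdriver 200 mm long lying on the bench
- choke: Loose bystander: copper choke ring, 68 mm across, 28 mm high
- tray: Loose bystander: grey open parts tray 160 x 110 x 35 mm
- proud_tongue (a point): Tip of the hidden steel cam tongue under the hatch, 43 mm from the knob's axis, below the wing arm on the -y side of the knob's frame. The tongue is 16 mm wide, 5 mm thick, its top 6.5 mm below the hatch's underside; it must end under the 4 mm rim, whose inner front edge is 23 mm in front of the knob's axis

How it is judged:
On the way, in this order (a step that is already met when the one before it is completed fails the run):
1. the knob is turned back and the hatch has dropped onto its gasket or lower (value of joint proud_knob below 0.5 rad and value of joint proud_hatch below 0.036 rad), for 0.05 s.
2. the tongue is turned behind the frame edge with the hatch down (value of joint proud_knob above 1.3 rad and value of joint proud_hatch below 0.018 rad), for 0.2 s.
At the end, for the whole second after the job is handed in: The proud enclosure's knob stands at more than 1.3 rad (wing within about 15 degrees of straight to the front) with its hatch held down by the tongue (below 0.018 rad, about 4 mm at the front), knob released; the other enclosure is still latched the same way (all of step 2 and value of joint shut_knob above 1.3 rad and value of joint shut_hatch below 0.018 rad); the robot touches nothing.
It fails at once if the other enclosure's knob was turned or its hatch lifted (value of joint shut_knob below 1.3 rad or value of joint shut_hatch above 0.03 rad).
It fails at once if a bystander was displaced (distance of any of driver, choke, tray from where it was at the start of the episode above 0.04 m).
It also fails if it takes over 38 s, if anything falls off the work surface, if the arm or the gripper's body presses on something with over 40 N, if the wrist force passes 120 N, or if a joint passes its speed limit or range.

## Working session

There is one attempt and no reset: what is moved stays moved. The work goes in short steps, each a Python script; the robot and the scene stay as the last script left them, time stands still between calls to the robot, and variables do not carry over. Pictures are saved under pics/ and viewed, at most 10 in all, crops included, and the job is handed in when it is done.

```bash
mkdir -p pics; ls; python3 - <<'E'
from station import env, effector, solver, viewer, search_frame, tip_of
import cv2, numpy as np
for c in ("top","side"):
    p,d=viewer.read_camera(c); cv2.imwrite(f"pics/{c}1.png",p[:,:,::-1])
    for n in ("proud","shut","proud_knob_grip","proud_tongue"):
        print(c,n,[(np.round(r["at"],3),round(r["score"],2)) for r in tip_of(c,n)][:4])
    for n in ("proud_knob","proud_hatch"):
        print(c,n,"SF",[(np.round(r["at"],3),round(r["score"],2)) for r in search_frame(c,n)][:4])
    i=viewer.camera_info(c); print(i)
s=env.sense(); print(s["t"],s["tcp_rot"],s["wrist_force"])
E
```

```text
pics
top proud [(array([ 0.583, -0.221,  0.002]), 0.66)]
top shut [(array([0.57 , 0.247, 0.002]), 0.9), (array([ 0.581, -0.222,  0.002]), 0.7)]
top proud_knob_grip [(array([ 0.526, -0.214,  0.147]), 0.48)]
top proud_tongue [(array([ 0.481, -0.224,  0.116]), 0.71)]
top proud_knob SF [(array([ 0.523, -0.211,  0.159]), 0.76)]
top proud_hatch SF [(array([ 0.578, -0.215,  0.123]), 0.94)]
{'intrinsics': array([[501.9619976 ,   0.        , 316.62083037],
       [  0.        , 501.9619976 , 241.14119522],
       [  0.        ,   0.        ,   1.        ]]), 'eye': array([ 0.33132037, -0.01039149,  1.28462768]), 'rotation': array([[ 0.01331345,  0.98156296, -0.19067489],
       [-0.99988149,  0.01159446, -0.01012812],
       [-0.00773061,  0.19078713,  0.98160099]])}
side proud [(array([ 0.581, -0.225, -0.001]), 0.87)]
side shut [(array([ 0.576,  0.248, -0.004]), 0.58)]
side proud_knob_grip [(array([ 0.521, -0.206,  0.146]), 0.82), (array([ 0.388, -0.465,  0.004]), 0.32)]
side proud_tongue [(array([ 0.521, -0.206,  0.146]), 0.72), (array([ 0.477, -0.227,  0.119]), 0.52)]
side proud_knob SF [(array([ 0.528, -0.211,  0.156]), 0.73)]
side proud_hatch SF [(array([ 0.576, -0.229,  0.124]), 0.8), (array([ 0.387, -0.458,  0.031]), 0.72), (array([0.563, 0.239, 0.118]), 0.37)]
{'intrinsics': array([[564.12828419,   0.        , 335.2758063 ],
       [  0.        , 564.12828419, 238.87750114],
       [  0.        ,   0.        ,   1.        ]]), 'eye': array([ 0.23550957, -0.81284991,  1.07282139]), 'rotation': array([[ 0.93123487,  0.26853321, -0.24635651],
       [-0.36438977,  0.6947954 , -0.62006406],
       [ 0.00465958,  0.66719507,  0.74486846]])}
0.7 [[-9.57430508e-01  2.88663848e-01  6.95840022e-05]
 [ 2.88663853e-01  9.57430506e-01  8.42923563e-05]
 [-4.22896905e-05  1.00790460e-04 -9.99999994e-01]] [-0.02344241 -0.02493633 -0.91438978]
```

View pics/top1.png

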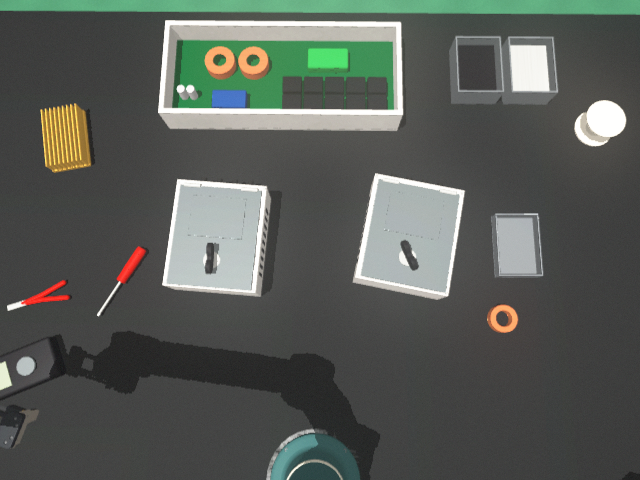

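View pics/side1.png

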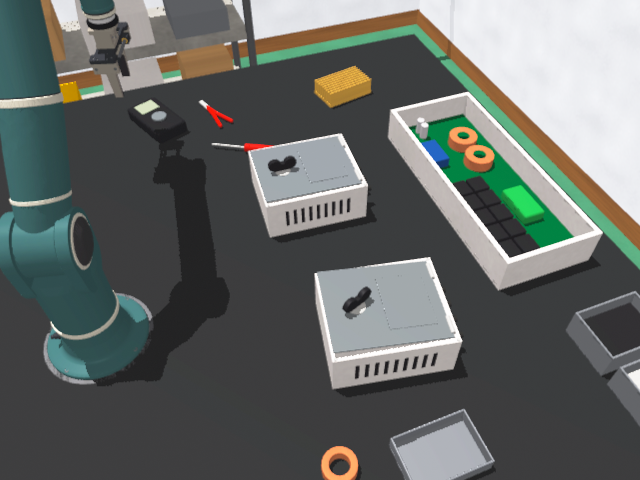

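The right-hand enclosure (top view about (410,235)) is the proud one. Its wing, (403,243)–(416,266), is skewed from the front, while the left one's wing (212,245)–(209,270) points straight ahead. Next I'll fit the yaw, hatch and wing from depth.

```bash
cat > h.py <<'E'
from station import env, effector, solver, viewer, workorder
import cv2, numpy as np
def cloud(c):
    p,d=viewer.read_camera(c); i=viewer.camera_info(c); K=i["intrinsics"]
    v,u=np.mgrid[:480,:640]
    P=np.stack([(u-K[0,2])/K[0,0]*d,-(v-K[1,2])/K[1,1]*d,-d],-1)@i["rotation"].T+i["eye"]
    return P[d>0]
def measure(c,cx,cy):
    P=cloud(c); P=P[(abs(P[:,0]-cx)<.2)&(abs(P[:,1]-cy)<.18)]
    A=P[(P[:,2]>.1)&(P[:,2]<.137)]
    (rx,ry),sz,a=cv2.minAreaRect(A[:,:2].astype(np.float32)); a=(np.radians(a)+np.pi/4)%(np.pi/2)-np.pi/4
    x=np.array([np.cos(a),np.sin(a)]); y=np.array([-x[1],x[0]])
    L=(A[:,:2]-[rx,ry])@np.c_[x,y]; m=(abs(L[:,0]+0)<.10)&(abs(L[:,1])<.09)
    C=np.c_[L[m],np.ones(m.sum())]; z=A[m,2]
    for _ in range(5):
        k=np.linalg.lstsq(C,z,rcond=None)[0]; g=abs(C@k-z)<.004; C,z=C[g],z[g]
    Q=(P[:,:2]-[rx,ry])@np.c_[x,y]; h=P[:,2]-np.c_[Q,np.ones(len(Q))]@k
    W=P[(h>.025)&(h<.045)&(abs(Q[:,0]+.062)<.045)&(abs(Q[:,1])<.05)]
    (wx,wy),ws,_=cv2.minAreaRect(W[:,:2].astype(np.float32))
    w,V=np.linalg.eigh(np.cov(W[:,:2].T)); d=V[:,1]; d=d*(-np.sign(d@x))
    q=np.arctan2(d@-x,d@-y)
    print(c,"centre",np.round([rx,ry],4),"size",np.round(sz,3),"yaw",round(a,3),"tilt",-k[0].round(4),"z@knob",(k[2]-.062*k[0]).round(4),
      "| wing centre",np.round([wx,wy],4),"size",np.round(ws,3),"q",round(q,3),"axis pred",np.round(np.array([rx,ry])-.062*x,4),len(W))
E
python3 -c "
from h import *
for c in ('top','side'):
    measure(c,.58,-.22); measure(c,.573,.247)"
```

```text
top centre [ 0.5817 -0.2221] size [0.221 0.263] yaw -0.19 tilt 0.0508 z@knob 0.1242 | wing centre [ 0.522 -0.21 ] size [0.071 0.013] q 0.997 axis pred [ 0.5209 -0.2103] 181
top centre [0.5727 0.246 ] size [0.222 0.261] yaw -0.069 tilt 0.0068 z@knob 0.1158 | wing centre [0.5104 0.2494] size [0.013 0.07 ] q 1.521 axis pred [0.5108 0.2503] 177
side centre [ 0.5824 -0.2202] size [0.227 0.261] yaw -0.192 tilt 0.052 z@knob 0.1253 | wing centre [ 0.5233 -0.2107] size [0.072 0.014] q 1.001 axis pred [ 0.5215 -0.2084] 227
side centre [0.5742 0.2456] size [0.232 0.262] yaw -0.072 tilt 0.0099 z@knob 0.118 | wing centre [0.5121 0.2486] size [0.016 0.071] q 1.518 axis pred [0.5124 0.2501] 159
```

```bash
cat >> h.py <<'E'
YAW=-.19; AX=np.array([.5218,-.2102])
def R(q,flip):
    a=YAW-q; y=np.array([np.cos(a),np.sin(a),0])*(-1 if flip else 1); z=np.array([0,0,-1.])
    return np.c_[np.cross(y,z),y,z]
def st(m=""):
    s=env.sense(); print(m,"t",round(s["t"],2),"p",np.round(s["ee_pos"],4),"F",np.round(s["wrist_force"],1),"M",np.round(s["moment"],2),"w",round(s["gripper_width"],4),"g",round(s["grasp_force"],1)); return s
E
python3 - <<'E'
from h import *
for f in (0,1):
    for q in (.05,1,1.65):
        for z in (.12,.26):
            j=solver.inverse_kinematics([*AX,z],R(q,f)); print(f,q,z,None if j is None else np.round(j,2))
E
```

```text
0 0.05 0.12 [-0.37  0.59  0.92  1.94 -0.6   0.91  0.62]
0 0.05 0.26 [-0.43  0.37  0.96  1.82 -0.34  1.13  0.41]
0 1 0.12 [-0.41  0.63  1.    1.94 -0.66  0.94 -0.27]
0 1 0.26 [-0.43  0.37  0.96  1.82 -0.33  1.13 -0.54]
0 1.65 0.12 [-0.42  0.64  1.01  1.94 -0.67  0.94 -0.91]
0 1.65 0.26 [-0.5   0.41  1.07  1.82 -0.4   1.15 -1.13]
1 0.05 0.12 [-0.57  0.89  1.34  1.95 -0.97  1.16 -2.21]
1 0.05 0.26 [-0.63  0.59  1.36  1.83 -0.61  1.24 -2.47]
1 1 0.12 [-0.2   0.51  0.68  1.93 -0.42  0.85  2.65]
1 1 0.26 [-0.46  0.39  1.01  1.82 -0.36  1.13  2.62]
1 1.65 0.12 [-0.16  0.49  0.63  1.93 -0.38  0.84  1.97]
1 1.65 0.26 [-0.4   0.36  0.93  1.82 -0.32  1.12  1.93]
```

```bash
python3 - <<'E'
from h import *
env.goto_joints([0.39,.33,0,1.6,0,1.21,-.05]); st()
env.reach([*AX,.25],R(1.0,0)); s=st("above"); print(np.round(s["joint_positions"],2))
measure('top',.58,-.22)
p,_=viewer.read_camera("wrist"); cv2.imwrite("pics/w1.png",p[:,:,::-1])
for q in (.05,1.65): print(np.round(solver.inverse_kinematics([*AX,.12],R(q,0)),2))
E
```

```text
t 4.26 p [ 0.5533 -0.2625  0.3024] F [-0.1  0.7 -0.1] M [-0.07  0.1  -0.  ] w 0.0919 g 0.0
above t 5.03 p [ 0.5223 -0.2102  0.2504] F [ 0.9 -0.2  0.9] M [-0.06  0.18 -0.01] w 0.0919 g 0.0
[ 0.25  0.28  0.09  1.79 -0.03  1.07 -0.84]
top centre [ 0.5902 -0.1783] size [0.133 0.262] yaw -0.191 tilt 0.0515 z@knob 0.1241 | wing centre [ 0.5294 -0.205 ] size [0.055 0.007] q 1.084 axis pred [ 0.5293 -0.1665] 37
[ 0.37  0.44 -0.06  1.9   0.03  0.81  0.05]
[ 0.18  0.44  0.17  1.91 -0.1   0.8  -1.43]
```

View pics/w1.png

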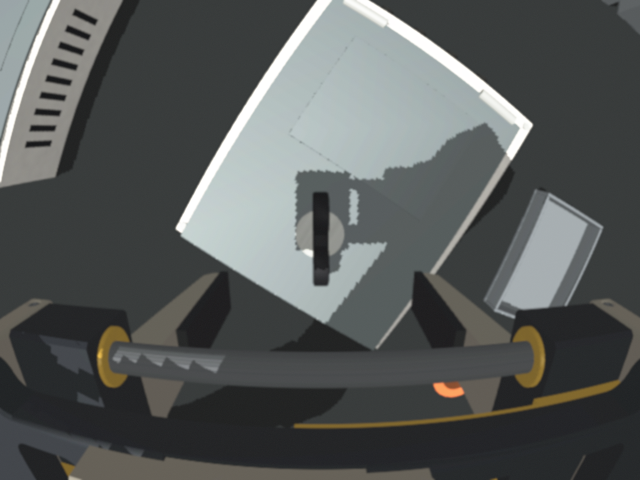

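The wing (321,192–285) sits midway between the fingers and is perpendicular to the closing line. I'll descend and grip.

```bash
python3 - <<'E'
from h import *
env.movel([*AX,.131],R(1.0,0),rate=.12); st("down")
effector.grasp(30); st("grip")
for q in (.75,.5,.25,.1):
    env.reach([*AX,.130],R(q,0)); s=st(f"q{q}")
    if np.linalg.norm(s["wrist_force"])>50: break
measure('side',.58,-.22)
E
```

```text
down t 6.28 p [ 0.5224 -0.2104  0.1317] F [ 0.7 -0.3 -0.6] M [-0.    0.14 -0.01] w 0.0919 g 0.0
grip t 7.46 p [ 0.5218 -0.2102  0.131 ] F [ 1.1 -0.7  0.4] M [0.27 0.2  0.07] w 0.0117 g 30.0
q0.75 t 7.78 p [ 0.5219 -0.2103  0.1307] F [-1.2  0.4  5.3] M [0.39 0.58 0.2 ] w 0.012 g 30.0
q0.5 t 8.11 p [ 0.522  -0.2104  0.1304] F [ 0.  -0.3  5.2] M [0.45 0.48 0.16] w 0.0123 g 30.0
q0.25 t 8.43 p [ 0.5217 -0.2105  0.1292] F [ 3.9 -1.9 -4.4] M [-0.01 -0.33  0.02] w 0.012 g 30.0
q0.1 t 8.69 p [ 0.5218 -0.2105  0.1295] F [ 3.5 -3.3 -6.5] M [-0.24 -0.35  0.05] w 0.012 g 30.0
side centre [ 0.5821 -0.221 ] size [0.227 0.262] yaw -0.196 tilt 0.0437 z@knob 0.1238 | wing centre [ 0.5219 -0.2166] size [0.06  0.037] q 0.168 axis pred [ 0.5212 -0.209 ] 255
```

```bash
python3 - <<'E'
from h import *
effector.grasp(45); st("squeeze")
for z in (.127,.124,.122,.120,.119,.118,.117,.116):
    env.movel([*AX,z],R(.1,0),rate=.04); s=st(f"z{z}")
    if s["wrist_force"][2]>22: break
measure('side',.58,-.22)
E
```

```text
squeeze t 8.96 p [ 0.5218 -0.2105  0.1297] F [ 4.3 -3.  -7.5] M [-0.26 -0.3   0.01] w 0.012 g 45.0
z0.127 t 9.21 p [ 0.5215 -0.2104  0.1267] F [ 1.4 -3.6 -6. ] M [-0.19 -0.07  0.  ] w 0.0118 g 45.0
z0.124 t 9.46 p [ 0.5213 -0.2103  0.1244] F [-2.2 -3.5  2.8] M [-0.    0.9  -0.06] w 0.0114 g 45.0
z0.122 t 9.71 p [ 0.5212 -0.2103  0.1225] F [-4.2 -1.9  6.2] M [ 0.1   1.17 -0.07] w 0.0115 g 45.0
z0.12 t 9.96 p [ 0.5211 -0.2103  0.121 ] F [-6.1 -2.2  9.5] M [ 0.16  1.44 -0.06] w 0.0114 g 45.0
z0.119 t 10.21 p [ 0.521  -0.2103  0.1208] F [-8.7 -0.3 15.2] M [ 0.36  1.8  -0.07] w 0.0118 g 45.0
z0.118 t 10.46 p [ 0.5211 -0.2103  0.1206] F [-10.8  -0.2  21.5] M [ 0.5   2.43 -0.04] w 0.0118 g 45.0
z0.117 t 10.71 p [ 0.5211 -0.2103  0.1205] F [-13.1   1.5  27.9] M [ 0.72  2.93 -0.05] w 0.0115 g 45.0
side centre [ 0.5822 -0.2214] size [0.226 0.262] yaw -0.189 tilt -0.0029 z@knob 0.1154 | wing centre [ 0.5199 -0.2163] size [0.056 0.035] q 0.224 axis pred [ 0.5213 -0.2097] 233
```

Depth shows tilt at about 0, and the force rise marks a hard stop, so the hatch is flat. Now I'll turn clockwise while holding it down.

```bash
python3 - <<'E'
from h import *
x=AX-[.0012,0]
for q in (.3,.5,.7,.9,1.1,1.3,1.5,1.62):
    env.reach([*x,.1175],R(q,0)); s=st(f"q{q}")
    if abs(s["moment"][2])>2 or np.linalg.norm(s["wrist_force"])>70: print("stop");break
s=env.sense(); r=s["tcp_rot"]; print("q actual",YAW-np.arctan2(r[1,1],r[0,1]))
measure('side',.58,-.22)
E
```

```text
q0.3 t 11.05 p [ 0.5209 -0.2103  0.1206] F [-9.3  0.3 22.6] M [ 0.48  2.12 -0.04] w 0.0115 g 45.0
q0.5 t 11.34 p [ 0.5208 -0.2102  0.1206] F [-10.3   0.3  22.4] M [ 0.44  2.07 -0.05] w 0.0115 g 45.0
q0.7 t 11.63 p [ 0.5208 -0.2101  0.1206] F [-10.2   0.6  21.8] M [ 0.48  2.15 -0.06] w 0.0116 g 45.0
q0.9 t 11.93 p [ 0.5207 -0.2101  0.1206] F [-10.8   1.2  23.9] M [ 0.49  2.24 -0.05] w 0.0118 g 45.0
q1.1 t 12.22 p [ 0.5207 -0.21    0.1206] F [-10.4   1.2  24.5] M [ 0.5   2.23 -0.04] w 0.0119 g 45.0
q1.3 t 12.51 p [ 0.5206 -0.2098  0.1206] F [-10.7   1.6  22.8] M [ 0.48  2.29 -0.06] w 0.0118 g 45.0
q1.5 t 12.8 p [ 0.5207 -0.2097  0.1206] F [-10.8   1.9  25.2] M [ 0.46  2.28 -0.09] w 0.0117 g 45.0
q1.62 t 13.05 p [ 0.5206 -0.2097  0.1206] F [-11.8   2.8  25.8] M [ 0.44  2.28 -0.02] w 0.0116 g 45.0
q actual 1.6195033479105538
side centre [ 0.5819 -0.2208] size [0.226 0.261] yaw -0.193 tilt -0.0036 z@knob 0.1154 | wing centre [ 0.4942 -0.2034] size [0.015 0.018] q 1.589 axis pred [ 0.5211 -0.209 ] 64
```

```bash
python3 - <<'E'
from h import *
env.pause(.3)
env.movel([.5206,-.2097,.1225],R(1.62,0),rate=.04); st("ease")
effector.release(); st("open")
env.movel([.5206,-.2097,.26],rate=.12); st("up")
env.goto_joints([0.9,.1,0,1.6,0,1.44,-.9]); env.pause(.3); st("away")
for c in ('top','side'): measure(c,.58,-.22); measure(c,.573,.247)
p,_=viewer.read_camera("side"); cv2.imwrite("pics/side2.png",p[:,:,::-1])
E
```

```text
ease t 13.68 p [ 0.5206 -0.2097  0.1229] F [-4.1 -0.7  6.2] M [-0.23  1.06 -0.02] w 0.0116 g 45.0
open t 14.91 p [ 0.5206 -0.2097  0.1225] F [ 0.5  0.7 -0.3] M [ 0.01  0.12 -0.03] w 0.0914 g 0.0
up t 16.21 p [ 0.5201 -0.2095  0.2592] F [ 0.9 -0.6  0. ] M [0.04 0.17 0.05] w 0.0919 g 0.0
away t 17.85 p [ 0.2983 -0.4285  0.4329] F [-0.7 -0.1  0.4] M [-0.01  0.17  0.04] w 0.0916 g 0.0
top centre [ 0.5818 -0.2218] size [0.221 0.262] yaw -0.189 tilt 0.0067 z@knob 0.1164 | wing centre [ 0.5206 -0.2095] size [0.012 0.071] q 1.621 axis pred [ 0.5209 -0.2101] 170
top centre [0.5727 0.246 ] size [0.222 0.261] yaw -0.069 tilt 0.0075 z@knob 0.1158 | wing centre [0.5107 0.2494] size [0.013 0.071] q 1.521 axis pred [0.5109 0.2502] 177
side centre [ 0.582  -0.2204] size [0.226 0.261] yaw -0.189 tilt 0.0086 z@knob 0.1176 | wing centre [ 0.521  -0.2096] size [0.015 0.071] q 1.624 axis pred [ 0.5212 -0.2088] 246
side centre [0.6035 0.2437] size [0.228 0.202] yaw -0.073 tilt 0.0137 z@knob 0.1179 | wing centre [0. 0.] size [0. 0.] q nan axis pred [0.5417 0.2482] 0
  avg = a.mean(axis, **keepdims_kw)
  ret = um.true_divide(
h.py:20: RuntimeWarning: Degrees of freedom <= 0 for slice
  w,V=np.linalg.eigh(np.cov(W[:,:2].T)); d=V[:,1]; d=d*(-np.sign(d@x))
  c *= np.true_divide(1, fact)
  c *= np.true_divide(1, fact)
```

View pics/side2.png

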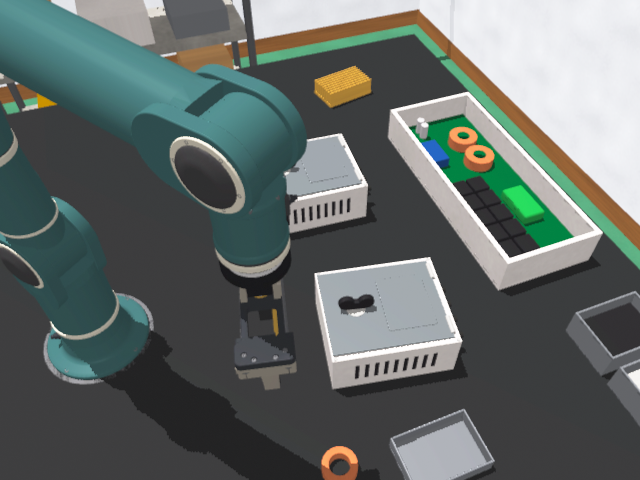

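The picture shows the hatch flush and the wing at (357,301) pointing to the front. The choke (340,465) and tray (440,450) haven't moved, and the arm is clear of everything.

```bash
python3 -c "
from station import workorder; print(workorder.finish_job())"
```

```text
the job is handed in; nothing more can be done
None
```

The proud hatch is latched and the job is handed in: the knob reads about 1.62 rad and the hatch about 0.007–0.009 rad from the camera depth, the other enclosure still reads latched, the bench items I could see had not moved, and the arm is clear; no verdict came back from the hand-in.

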